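Find the hidden catch of the pantry box

TASK

The drawer of the long wooden box has no handle: a concealed catch holds it, worked by one of the five wooden squares inlaid in the box's flat top. Feel across the squares with the fingertips, press the one that lies slightly deeper and gives until the spring drawer pops out, and then draw back and leave it open. Do not touch the drawer itself, and do not pick up or shift the ramekin, the small cup or the tealight beside the box.

Things in the scene. Friction and masses are not known exactly. Their poses are not given: they have to be found in the camera images.
- box: long plain wooden box, fixed, 120 mm deep (x), 290 mm wide (y), 85 mm high; origin at the centre of its underside; x points from the drawer side (towards the robot) to its back, y along its length, z up. Four of the five squares in its top are solid and flush with the face; pressing them does no harm.
- panel (a point): centre of the box's flat top face, 85 mm above the worktop, axes as the box. Five squares of the same wood, each 49 x 49 mm, lie in a row along y, centres at y = -102, -51, 0, +51, +102 mm, x = 0, seams 2 mm. One, at a different place each time, is the catch: its surface is 2 mm below the face and sinks up to 7 mm more on a light spring (1 N at first, 4.5 N fully down).
- drawer (a joint): how far the drawer (front 262 mm wide, 45 mm high, no handle, in the box's side towards the robot) is out of the box, in m along the box's -x: 0 shut and caught, 0.05 fully out. Sinking the catch square by 4 mm or more (about 3 N) frees it: a spring pushes it fully out within half a second and it stays out. The square rises again when released.
- ramekin: white fluted ramekin, 70 mm across, 40 mm high, standing loose by the box's +y end; origin at the centre of its underside
- small_cup: small white cup with a leaf pattern, 58 mm across (81 mm with its handle), 56 mm high, standing loose by the box's -y end; origin at the centre of its underside
- tealight: tealight in a metal shell, 39 mm across, 19 mm high, standing loose by the box's +y end, nearer the robot than the ramekin; origin at the centre of its underside

How it is judged:
By the outcome, as a careful person would: the job done as asked, in the order asked, and still so for the second after the job is handed in, with the robot touching nothing.
It also fails if it takes over 45 s, if anything falls off the work surface, if the arm or the gripper's body presses on something with over 40 N, if the wrist force passes 120 N, or if a joint passes its speed limit or range.

ROBOT

A 6-joint arm with a two-finger parallel gripper is mounted at the origin on a cart in front of the work surface, level with it; the furniture and walls round the work are solid. World frame = base frame: x ahead of the robot, y to its left, z up, the work surface at z = 0. Lengths are in m, angles in rad, forces in N, time in s.
With the tool pointing down it reaches from about 0.375 to 0.925 m from the base axis. Payload 5.7 kg.
Tool frame: the origin (TCP) lies at the very end of the fingers, on their centre line; the grasp point (between the pads) lies 19 mm behind it; y points along the fingers, x is the direction in which the jaws open and shut, and the axes are right-handed (so a half turn about y gives the same grasp; the last joint's range is limited). The gripper opens to 88 mm and grips with 3 to 60 N. Pads are 20 mm wide; open, the fingers measure 115 mm over their backs; the gripper's body (75 mm by 178 mm) begins 61 mm behind the grasp point.
Start: joints at [-1.382, 0.359, 1.51, -0, 1.272, -0.115], TCP at [0.179, -0.572, 0.184] pointing down, gripper open.
Joint ranges: [-2.97, 2.97], [-1.01, 2.36], [0.21, 2.38], [-0.96, 4.11], [0.2, 2.71], [-2.98, 2.98]. Speed limits (rad/s): [2.39, 2.39, 3.14, 3.14, 3.14, 3.14].

INTERFACE

Orientations are given as a unit quaternion [x, y, z, w].
In Python, from bench import r gives the robot as it stands.
- The arm moves only by the tool step_arm, never from a script. Its argument "plan" is a list of rows, each a list of 7 numbers: the turn, a rotation vector about the tool's x, y, z in units of 5 degrees (1.0 is 5 degrees), then the shift along the tool's x, y, z in units of 40 mm (1.0 is 40 mm), then the finger opening in mm, from 0 to 87.8. In form: [[rx, ry, rz, x, y, z, jaw], ...]. A call has 1 to 10 rows; each row shifts and turns the pose as measured when the row begins, along the tool's axes as they then stand; what a row does not reach is not made up. A row lasts 1/10 s, in which the tool goes at most 50 mm and 8.59 degrees, less where a joint would pass 70% of its speed; a pose out of reach is approached as far as the arm can. A call is refused whole if a number of a shift passes 1 or a number of a turn 1, either way. A call with a gripper value outside its range is refused whole. The fingers move at their own pace and stop on an object; the grip force is fixed at half the most. Time passes only in rows, so rows that do not move let the fingers close. It gives the time, the measured TCP pose, the force and the opening at its end, in the units of the state.
- r.get_state(): the state, without advancing time (a new reading comes with each control period).
- r.camera(name): name is "scene" or "top" or "wrist"; returns the picture (420x560x3 uint8, red, green, blue); there is no depth.
- r.camera_model(name): a dict with "fx", "fy", "cx", "cy" (pixels), "D" ([k1, k2, p1, p2, k3] as OpenCV has them; the pictures are not rectified), "T" (4x4, takes a point from camera to world coordinates). Camera axes: x right, y down, z forward; pixel columns grow to the right and rows downward; lengths in m; the calibration is good to about 2 mm. A picture is of the moment at which its call begins: read the wrist's pose just before it. camera_model takes no time and is no camera call; for the wrist camera it gives the pose at the moment of the call.
- r.close_job(): hands the job in, once; it reports no verdict.
Trained networks look in the newest picture that a camera, given by its name, has taken for a name from the list of things; names that differ only in an ending like _2 or _b are one class to them, and where a whole thing is asked for, a point or a joint stands for the part that bears it (a point fixed in the world has none). Each returns a list of dicts, best first, with "confidence" (0 to 1); they miss things now and then, are a little off and sometimes report something else, mostly with a low value. They report only what shows in the picture. A call takes as long as a camera call.
- r.regions_of(camera, target): "mask" (420x560 bool, what is visible of it) and "box" ([left, top, right, bottom] in pixels, round what is visible of it).
- r.pinpoint(camera, target): "at" ([column, row] in pixels: a listed point, or the origin of a listed thing).
The state is a dict: "t": time; "qpos": joint angles; "dq": joint speeds; "tau": joint torques, N m; "eef_pos": TCP position; "orientation": TCP orientation; "force": force on the tool from outside, world axes, zero at the start; "wrist_torque": the same for the moment, N m; "width": finger opening in m.
Only numpy, scipy, OpenCV 4.12 (cv2) and the standard library are available. Lean on these libraries where they do the work, as an engineer would, in place of code of your own. Each camera call takes 0.05 s, during which the arm holds its last target.

## Working session

There is one attempt and no reset: what is moved stays moved. The work goes in short steps, Python scripts to look and compute and a tool call to move; the robot and the scene stay as the last step left them, time stands still between calls to the robot, and variables do not carry over. Pictures are saved under pics/ and viewed, and the job is handed in when it is done.

Besides the shell and the picture viewer there is one more tool, called after "Call:" as a command line: name --pt "numbers of a row" for each row, then --argument value for the rest. step_arm: Moves the arm, as the interface text tells. Its arguments: {"type":"object","properties":{"plan":{"type":"array","items":{"type":"array","items":{"type":"number"}}}},"required":["plan"]}

```bash
mkdir -p pics; ls
cat > h.py <<'E'
from bench import r
import numpy as np, cv2
def save(cam,name):
    im=r.camera(cam); cv2.imwrite('pics/'+name+'.png',im[:,:,::-1]); return im
def ray(m,px):
    K=np.array([[m['fx'],0,m['cx']],[0,m['fy'],m['cy']],[0,0,1]]);T=np.array(m['T'])
    u=cv2.undistortPoints(np.array([[px]],float),K,np.array(m['D'],float))[0,0]
    d=T[:3,:3]@np.array([u[0],u[1],1]);return T[:3,3],d/np.linalg.norm(d)
def atz(m,px,z):
    o,d=ray(m,px);return o+d*(z-o[2])/d[2]
def tri(a,b):
    (o1,d1),(o2,d2)=a,b
    A=np.stack([d1,-d2],1);s=np.linalg.lstsq(A,o2-o1,rcond=None)[0]
    p,q=o1+s[0]*d1,o2+s[1]*d2
    return (p+q)/2,np.linalg.norm(p-q)
def proj(m,P):
    T=np.linalg.inv(np.array(m['T']));K=np.array([[m['fx'],0,m['cx']],[0,m['fy'],m['cy']],[0,0,1]])
    return cv2.projectPoints(np.atleast_2d(np.array(P,float)),cv2.Rodrigues(T[:3,:3])[0],T[:3,3],K,np.array(m['D'],float))[0][:,0]
E
python3 - <<'E'
from h import *
ms={}
at={}
for c in ['scene','top']:
    save(c,c+'0'); m=r.camera_model(c); ms[c]=m
    print(c,np.round(m['T'],3).tolist())
    for t in ['panel','box','ramekin','small_cup','tealight']:
        L=r.pinpoint(c,t)[:2]; print(t,[(np.round(l['at'],1),round(l['confidence'],2)) for l in L])
        if L: at[c,t]=L[0]['at']
for t in ['panel','box','ramekin','small_cup','tealight']:
    if ('scene',t) in at and ('top',t) in at: print(t,tri(ray(ms['scene'],at['scene',t]),ray(ms['top'],at['top',t])))
s=r.get_state();print({k:np.round(v,3) for k,v in s.items()})
E
```

```text
pics
scene [[-0.878, -0.266, 0.398, 0.037], [-0.478, 0.509, -0.715, 0.879], [-0.012, -0.819, -0.574, 0.758], [0.0, 0.0, 0.0, 1.0]]
panel [(array([268.9, 202.5]), 0.56), (array([212.2, 277.8]), 0.3)]
box [(array([269.4, 228.4]), 0.79)]
ramekin [(array([209.1, 278.7]), 0.96)]
small_cup [(array([305.1, 190.9]), 0.5)]
tealight [(array([255.7, 284.5]), 0.74)]
top [[-0.017, -0.99, 0.139, 0.379], [-0.999, 0.022, 0.034, 0.041], [-0.037, -0.139, -0.99, 0.995], [0.0, 0.0, 0.0, 1.0]]
panel [(array([298.4, 193.6]), 0.74)]
box [(array([298.4, 198.4]), 0.67)]
ramekin [(array([202. , 190.1]), 0.7)]
small_cup [(array([389.8, 199.8]), 0.72)]
tealight [(array([214.1, 236.8]), 0.72)]
panel (array([0.52734168, 0.02683819, 0.08081028]), np.float64(0.0014446820834902838))
box (array([ 0.52904816,  0.02559302, -0.00160776]), np.float64(0.0003422617396459804))
ramekin (array([ 0.55775203,  0.25008286, -0.00529364]), np.float64(0.00840460937026952))
small_cup (array([ 0.5238218 , -0.18171021, -0.00484536]), np.float64(0.004985071949639095))
tealight (array([0.44958375, 0.22068597, 0.00102129]), np.float64(0.01050707298063015))
{'t': np.float64(0.6), 'qpos': array([-1.382,  0.359,  1.51 ,  0.   ,  1.272, -0.115]), 'dq': array([-0.001, -0.   , -0.001,  0.   , -0.001, -0.002]), 'tau': array([ 1.0000e-03, -5.1505e+01, -2.7100e+01,  6.8000e-02,  2.5000e-02,
       -0.0000e+00]), 'eef_pos': array([ 0.179, -0.573,  0.184]), 'orientation': array([-0.57 ,  0.419, -0.419,  0.57 ]), 'force': array([0.173, 0.104, 0.435]), 'wrist_torque': array([-0.015, -0.02 , -0.042]), 'width': np.float64(0.088)}
```

View pics/scene0.png

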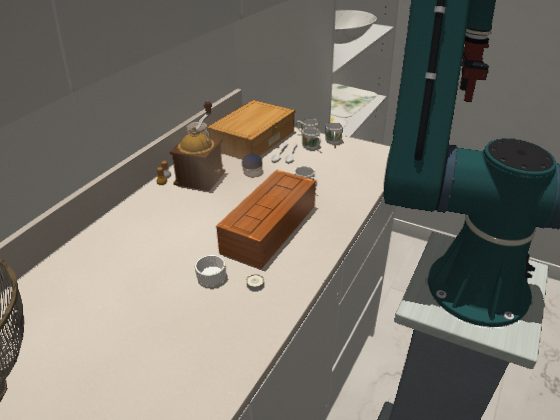

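View pics/top0.png

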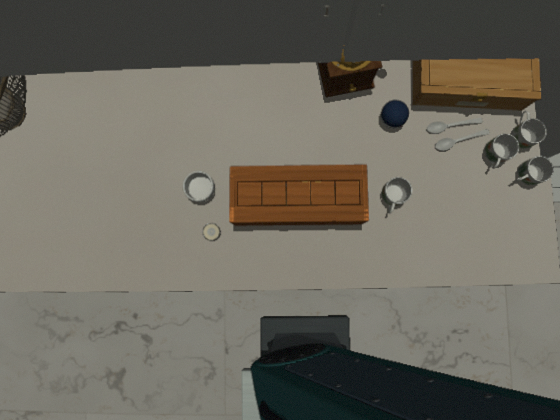

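Run:
```python
from h import *
from scipy.spatial.transform import Rotation as R
s=r.get_state();print(np.round(R.from_quat(s['orientation']).as_matrix(),3))
m=r.regions_of('top','box')[0]; mk=m['mask'].astype(np.uint8); print(m['box'],m['confidence'])
c=max(cv2.findContours(mk,0,2)[0],key=cv2.contourArea); rr=cv2.minAreaRect(c);print(rr)
mm=r.camera_model('top')
for p in cv2.boxPoints(rr): print(p,atz(mm,p,.085))
```

```text
[[ 0.299  0.     0.954]
 [-0.954  0.     0.299]
 [-0.    -1.     0.   ]]
[230.2, 165.2, 370.3, 222.2] 0.98
((298.5, 194.0), (60.0, 139.0), 90.0)
[229. 164.] [0.59292231 0.17198543 0.085     ]
[368. 164.] [ 0.5856437  -0.12096196  0.085     ]
[368. 224.] [ 0.45939149 -0.11514347  0.085     ]
[229. 224.] [0.46531578 0.17218254 0.085     ]
```

The box sits at about (0.527, 0.026) on the worktop with its long side roughly along world y. The top view shows the five squares at columns 237–361 and rows 181–206. The cup is right of the box at (397,190), the ramekin left at (199,187) and the tealight at (211,232).

Call:
step_arm --pt "0 0.87 0 0 -0.2 0 0" --pt "0 0.87 0 0 -0.2 0 0" --pt "0 0.87 0 0 0 0 0" --pt "0 0.87 0 0 0 0 0" --pt "0 0 0 -1 0 0.6 0" --pt "0 0 0 -1 0 0.6 0" --pt "0 0 0 -1 0 0.6 0" --pt "0 0 0 -1 0 0.6 0" --pt "0 0 0 -1 0 0.6 0" --pt "0 0 0 -1 0 0.6 0"

```text
t: 1.65
eef_pos: [0.3289, -0.334, 0.1998]
orientation: [0.495, -0.504, 0.507, -0.493]
force: [0.1, 0.3, 0.1]
width: 0.011
```

Call:
step_arm --pt "0 0 0 -1 0 0.6 0" --pt "0 0 0 -1 0 0.6 0" --pt "0 0 0 -1 0 0.6 0" --pt "0 0 0 -1 0 0.6 0" --pt "0 0 0 -1 -0.5 0.6 0" --pt "0 0 0 -1 -0.5 0.6 0" --pt "0 0 0 -1 -0.5 0.6 0" --pt "0 0 0 0 0 0 0"

```text
t: 2.45
eef_pos: [0.5071, -0.0463, 0.2593]
orientation: [0.495, -0.501, 0.508, -0.496]
force: [0.2, -0.2, 0.1]
width: 0.0006
```

Run:
```python
from h import *
from scipy.spatial.transform import Rotation as R
s=r.get_state();print(s['eef_pos'],s['force'],np.round(R.from_quat(s['orientation']).as_matrix(),3),s['width'])
m=r.camera_model('wrist');save('wrist','w0');print(np.round(m['T'],3))
for l in r.pinpoint('wrist','panel'):print(l, atz(m,l['at'],.085))
```

```text
[ 0.50713307 -0.04631414  0.25931551] [ 0.17424701 -0.24399566  0.14748787] [[-0.019  0.007  1.   ]
 [-1.    -0.006 -0.019]
 [ 0.006 -1.     0.007]] 0.0006184736388562954
[[-0.02  -0.967 -0.255  0.578]
 [-1.     0.02  -0.    -0.047]
 [ 0.005  0.255 -0.967  0.461]
 [ 0.     0.     0.     1.   ]]
```

View pics/w0.png

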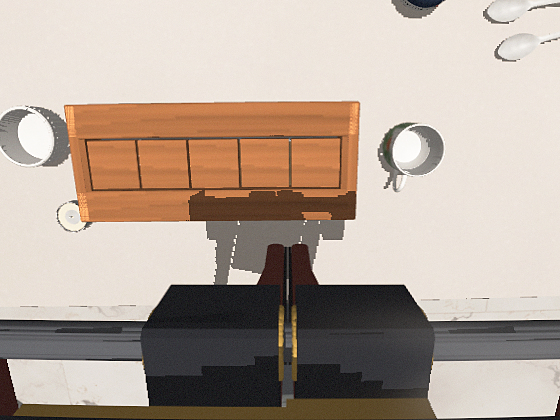

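The wrist view shows all five squares, with panel corners at about (86,139), (340,137), (341,188) and (88,190). The fingertips are at (287,245). I'll work out the square positions from those corners.

Run:
```python
from h import *
m=r.camera_model('wrist')
P=np.array([atz(m,p,.085) for p in [(86,139),(340,137),(341,188),(88,190)]]);print(P.round(4));c=P.mean(0)
y=(P[0]+P[3]-P[1]-P[2])/2;print(c,np.linalg.norm(y),np.degrees(np.arctan2(-y[0],y[1])))
m=r.camera_model('top');im=cv2.imread('pics/top0.png')
yaw=np.arctan2(-y[0],y[1]);ey=np.array([-np.sin(yaw),np.cos(yaw),0]);ex=np.array([np.cos(yaw),np.sin(yaw),0])
print([(c+ey*k).round(4).tolist() for k in (-.102,-.051,0,.051,.102)])
o=[c+ex*a*.0245+ey*b*.1265 for a,b in [(1,1),(1,-1),(-1,-1),(-1,1)]]
print(proj(m,np.array(o)).round(1))
b=cv2.resize(im[150:235,215:385],None,fx=4,fy=4,interpolation=cv2.INTER_CUBIC);
q=((proj(m,np.array(o))-[215,150]+.5)*4).astype(int);cv2.polylines(b,[q],True,(0,255,0),1);cv2.imwrite('pics/z0.png',b)
w=cv2.imread('pics/w0.png');cv2.imwrite('pics/z1.png',cv2.resize(w[90:230,60:370],None,fx=2.5,fy=2.5,interpolation=cv2.INTER_CUBIC))
```

```text
[[ 0.5513  0.1467  0.085 ]
 [ 0.547  -0.1037  0.085 ]
 [ 0.4959 -0.1054  0.085 ]
 [ 0.5     0.1528  0.085 ]]
[0.52356961 0.02261747 0.085     ] 0.25432683145204965 -0.9539211996068008
[[0.5219, -0.0794, 0.085], [0.5227, -0.0284, 0.085], [0.5236, 0.0226, 0.085], [0.5244, 0.0736, 0.085], [0.5253, 0.1246, 0.085]]
[[240.  183.6]
 [360.9 182.8]
 [361.5 206. ]
 [239.8 206.7]]
```

View pics/z0.png

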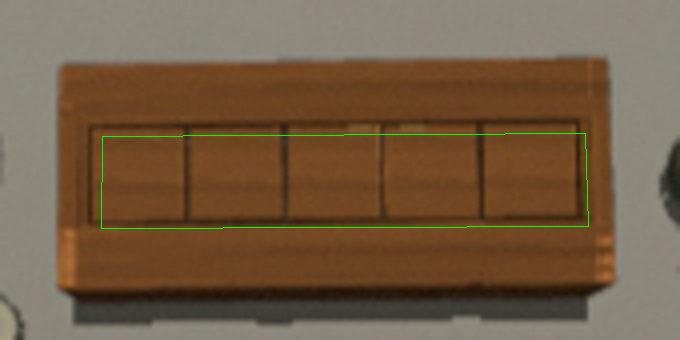

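View pics/z1.png

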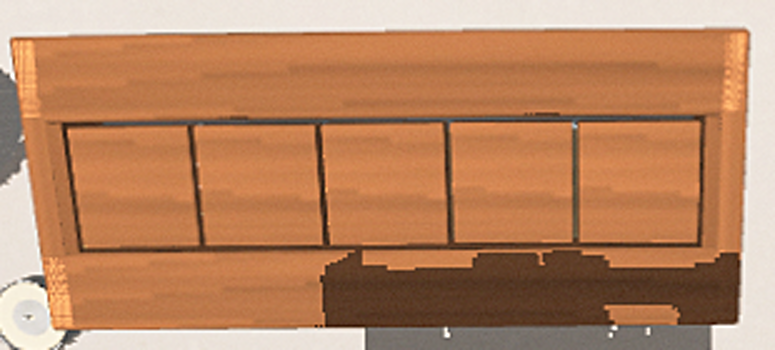

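Averaging the two views puts the panel centre at about (0.526, 0.025, 0.085) with yaw of about -1°. I'll go above the -y end square first and feel downwards.

Call:
step_arm --pt "0 0 0 0.4 0.8 0.2 0" --pt "0 0 0 0.4 0.9 0.2 0" --pt "0 0 0 0 0.9 0 0" --pt "0 0 0 0 0.9 0 0" --pt "0 0 0 0 0.4 0 0" --pt "0 0 0 0 0 0 0"

```text
t: 3.15
eef_pos: [0.5118, -0.0931, 0.0938]
orientation: [0.496, -0.506, 0.509, -0.489]
force: [0.6, 0.5, -0.5]
width: 0.0005
```

Call:
step_arm --pt "0 0 0 -0.4 0 0.3 0" --pt "0 0 0 0 0 0 0" --pt "0 0 0 0 0.1 0 0" --pt "0 0 0 0 0.06 0 0"

```text
t: 3.55
eef_pos: [0.5211, -0.082, 0.0877]
orientation: [0.496, -0.507, 0.51, -0.487]
force: [0.6, -0.1, 0.1]
width: 0.0003
```

Call:
step_arm --pt "0 0 0 0 0.04 0 0" --pt "0 0 0 0 0.03 0 0"

```text
t: 3.75
eef_pos: [0.5206, -0.083, 0.0852]
orientation: [0.496, -0.507, 0.51, -0.487]
force: [0.9, -0.0, 0.1]
width: 0.0002
```

Call:
step_arm --pt "0 0 0 0 0.03 0 0" --pt "0 0 0 0 0.02 0 0"

```text
t: 3.95
eef_pos: [0.5205, -0.0834, 0.0833]
orientation: [0.495, -0.507, 0.51, -0.487]
force: [0.1, 0.0, 0.6]
width: 0.0005
```

No contact yet at 0.0833, which is already below the flush level. I'll carry on gently.

Call:
step_arm --pt "0 0 0 0 0.03 0 0" --pt "0 0 0 0 0.02 0 0"

```text
t: 4.15
eef_pos: [0.5206, -0.0833, 0.0812]
orientation: [0.495, -0.507, 0.51, -0.487]
force: [0.1, 0.4, -0.5]
width: 0.0001
```

Call:
step_arm --pt "0 0 0 0 0.03 0 0" --pt "0 0 0 0 0.02 0 0"

```text
t: 4.35
eef_pos: [0.5206, -0.0833, 0.0791]
orientation: [0.496, -0.507, 0.51, -0.487]
force: [-0.1, -0.8, -0.1]
width: 0.0004
```

Run:
```python
from h import *
s=r.get_state();print(s['force'],s['eef_pos'])
save('wrist','w1');save('scene','s1')
```

```text
[-0.08438093 -0.78486305 -0.10611098] [ 0.52062883 -0.08327513  0.0790647 ]
```

View pics/w1.png

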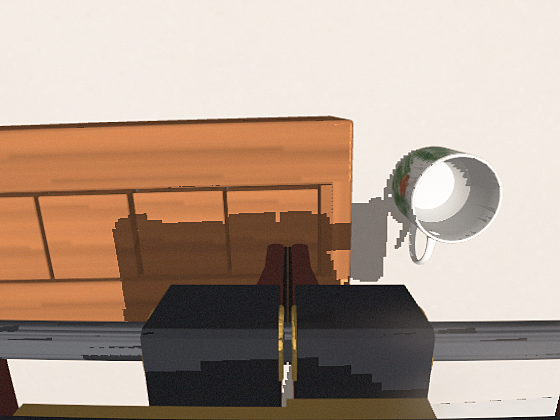

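View pics/s1.png

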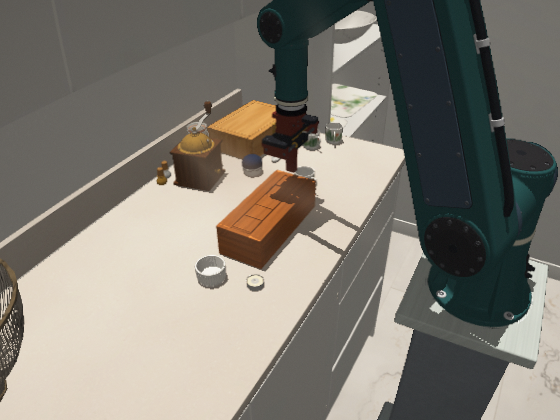

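Call:
step_arm --pt "0 0 0 0 0.03 0 0" --pt "0 0 0 0 0.0 0 0"

```text
t: 4.65
eef_pos: [0.5206, -0.0833, 0.0777]
orientation: [0.496, -0.507, 0.51, -0.487]
force: [0.4, 0.2, -0.2]
width: 0.0004
```

Run:
```python
from h import *
from scipy.spatial.transform import Rotation as R
s=r.get_state()
save('wrist','w2');m=r.camera_model('wrist')
print(proj(m,s['eef_pos']))
# w0 camera pose: rel. to tool
TW=np.eye(4);TW[:3,:3]=R.from_quat(s['orientation']).as_matrix();TW[:3,3]=s['eef_pos']
X=np.linalg.inv(TW)@np.array(m['T'])
T0=np.eye(4);T0[:3,:3]=np.array([[-0.019,0.007,1],[-1,-.006,-.019],[.006,-1,.007]]);T0[:3,3]=[0.50713307,-0.04631414,0.25931551]
m0=dict(m);m0['T']=T0@X
for a,b in [((340,137),(320,185)),((290,138),(226,187)),((239.5,138),(131,191)),((188,138.5),(36,196))]:
  print(tri(ray(m0,a),ray(m,b)))
w=cv2.imread('pics/w2.png');cv2.imwrite('pics/z2.png',cv2.resize(w[110:320,150:380],None,fx=2.8,fy=2.8,interpolation=cv2.INTER_CUBIC))
```

```text
[[286.79871831 239.53626413]]
(array([ 0.5511194 , -0.10234015,  0.07564686]), np.float64(0.0008027103004024619))
(array([ 0.55151114, -0.05104329,  0.07541204]), np.float64(0.000708656191510195))
(array([ 0.55290463, -0.00086958,  0.08224066]), np.float64(0.0002858070838072047))
(array([0.55334326, 0.04955467, 0.08531642]), np.float64(0.0006828567081381861))
```

View pics/z2.png

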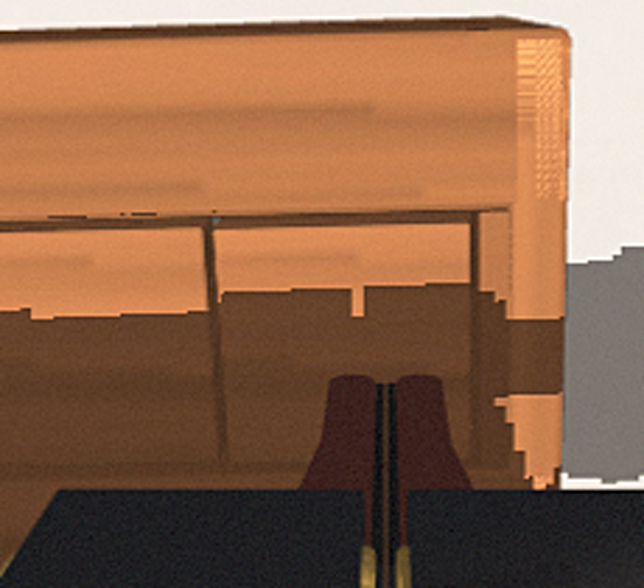

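Call:
step_arm --pt "0 0 0 0 0.03 0 0" --pt "0 0 0 0 0.0 0 0"

```text
t: 4.9
eef_pos: [0.5207, -0.0833, 0.0766]
orientation: [0.496, -0.507, 0.51, -0.487]
force: [-0.1, 0.2, 0.3]
width: 0.0005
```

Call:
step_arm --pt "0 0 0 0 0.03 0 0" --pt "0 0 0 0 0.0 0 0"

```text
t: 5.1
eef_pos: [0.5207, -0.0833, 0.0753]
orientation: [0.496, -0.507, 0.51, -0.487]
force: [-0.8, 0.5, 0.2]
width: 0.0004
```

Call:
step_arm --pt "0 0 0 0 0.03 0 0" --pt "0 0 0 0 0.0 0 0"

```text
t: 5.3
eef_pos: [0.5207, -0.0834, 0.074]
orientation: [0.495, -0.507, 0.51, -0.487]
force: [-1.5, 0.1, 0.2]
width: 0.0004
```

Call:
step_arm --pt "0 0 0 0 0.03 0 0" --pt "0 0 0 0 0.0 0 0"

```text
t: 5.5
eef_pos: [0.5207, -0.0834, 0.0727]
orientation: [0.496, -0.507, 0.51, -0.487]
force: [-0.4, -0.6, -0.6]
width: 0.0007
```

Run:
```python
from h import *
w=save('scene','s2')[:,:,::-1];cv2.imwrite('pics/z3.png',cv2.resize(w[90:280,200:350],None,fx=3.1,fy=3.1,interpolation=cv2.INTER_CUBIC))
w=save('top','t2')[:,:,::-1];cv2.imwrite('pics/z4.png',cv2.resize(w[150:240,215:425],None,fx=3.5,fy=3.5,interpolation=cv2.INTER_CUBIC))
s=r.get_state();print(s['force'],s['eef_pos'],proj(r.camera_model('scene'),s['eef_pos']),s['tau'])
```

```text
[-0.10003916 -0.2866894   0.19218948] [ 0.52083364 -0.08341435  0.07278321] [[291.66496376 184.7439547 ]] [-8.58916101e-04 -4.71805501e+01 -2.08447802e+01 -3.77135351e-02
 -5.58786350e-02  8.25521856e-04]
```

View pics/z3.png

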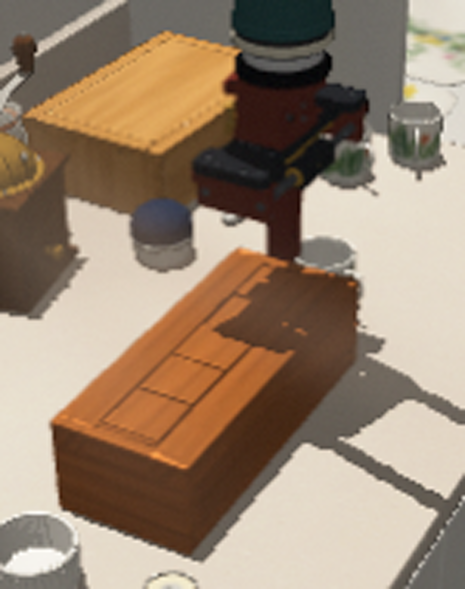

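View pics/z4.png

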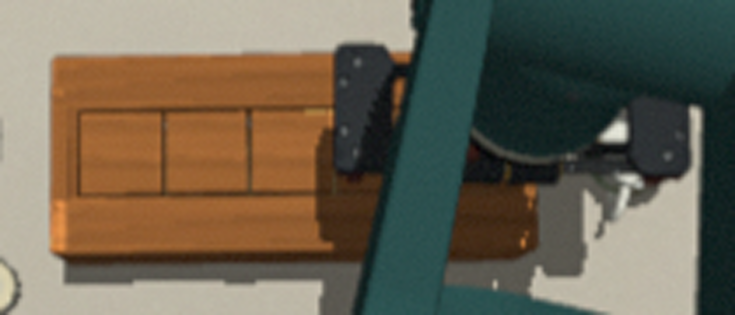

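Run:
```python
from h import *
s=r.get_state();p=s['eef_pos']
for c in ['wrist','scene']:
  m=r.camera_model(c)
  for dx in (-.01,0,.01):print(c,dx,[proj(m,p+[dx,0,d])[0].round(1).tolist() for d in (0,.005,.01,.02)])
w=cv2.imread('pics/s2.png')[140:210,260:330].astype(float)
w=np.clip((w/255)**.5*255*1.1,0,255).astype(np.uint8);cv2.imwrite('pics/z5.png',cv2.resize(w,None,fx=8,fy=8,interpolation=cv2.INTER_CUBIC))
```

```text
wrist -0.01 [[287.5, 255.8], [287.6, 259.2], [287.7, 262.8], [287.9, 270.5]]
wrist 0 [[286.8, 239.4], [286.9, 242.5], [287.0, 245.7], [287.2, 252.7]]
wrist 0.01 [[286.2, 222.6], [286.3, 225.3], [286.4, 228.2], [286.5, 234.4]]
scene -0.01 [[295.0, 185.7], [295.1, 184.1], [295.1, 182.5], [295.1, 179.2]]
scene 0 [[291.7, 184.7], [291.7, 183.1], [291.7, 181.5], [291.7, 178.3]]
scene 0.01 [[288.3, 183.8], [288.3, 182.2], [288.3, 180.6], [288.3, 177.4]]
```

View pics/z5.png

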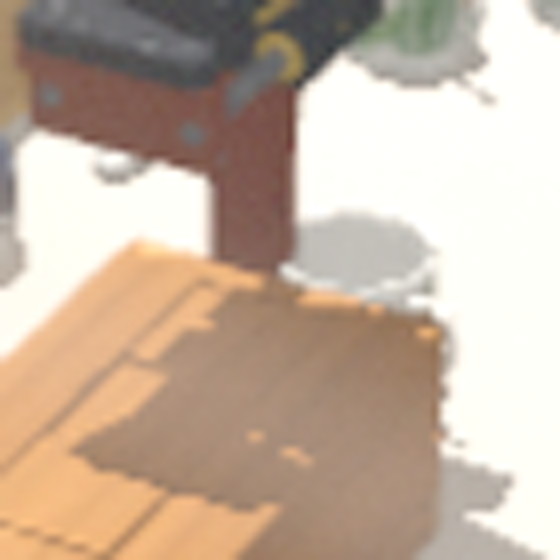

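Run:
```python
import cv2,numpy as np
o=[]
for n in ('s1','s2'):
  w=cv2.imread('pics/%s.png'%n)[145:195,265:315].astype(float)
  w=np.clip((w/255)**.5*255*1.1,0,255).astype(np.uint8);o.append(cv2.resize(w,None,fx=8,fy=8,interpolation=cv2.INTER_NEAREST))
cv2.imwrite('pics/z6.png',np.hstack(o))
```

```text
(no output)
```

View pics/z6.png

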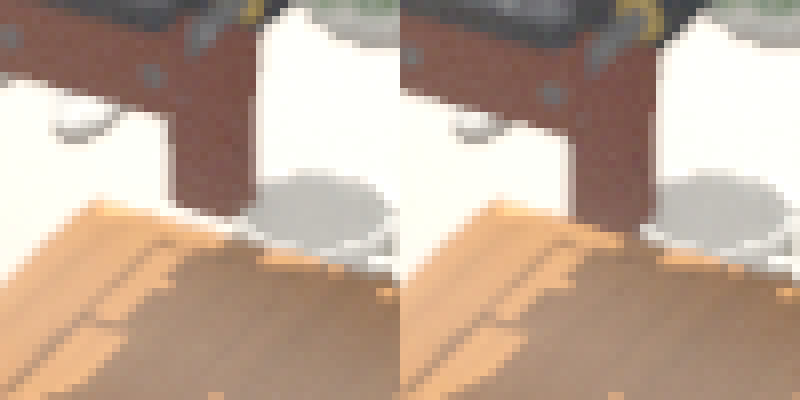

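The pictures disagree with the reported TCP. In the scene view the fingertip ends at about (291,174) with clear space under it, but the TCP projects to row 185. So the closed fingers end roughly 2–3 cm above the reported TCP, which explains why there's been no contact. I'll keep lowering and rely on the force reading.

Call:
step_arm --pt "0 0 0 0 0.08 0 0" --pt "0 0 0 0 0.08 0 0" --pt "0 0 0 0 0.04 0 0" --pt "0 0 0 0 0.0 0 0"

```text
t: 6.0
eef_pos: [0.5208, -0.0835, 0.064]
orientation: [0.495, -0.507, 0.51, -0.487]
force: [0.0, 0.3, -1.0]
width: 0.0002
```

Call:
step_arm --pt "0 0 0 0 0.05 0 0" --pt "0 0 0 0 0.05 0 0" --pt "0 0 0 0 0.0 0 0"

```text
t: 6.3
eef_pos: [0.5207, -0.0836, 0.0596]
orientation: [0.495, -0.507, 0.51, -0.487]
force: [-0.6, 0.5, 1.3]
width: 0.0002
```

Run:
```python
from h import *
w=save('scene','s3')[145:195,265:315,::-1].astype(float)
w=np.clip((w/255)**.5*255*1.1,0,255).astype(np.uint8);a=cv2.resize(w,None,fx=8,fy=8,interpolation=cv2.INTER_NEAREST)
w=save('wrist','w3')[150:300,210:360,::-1].astype(float)
w=np.clip((w/255)**.5*255*1.1,0,255).astype(np.uint8);b=cv2.resize(w,(400,400),interpolation=cv2.INTER_NEAREST)
cv2.imwrite('pics/z7.png',np.hstack([a,b]))
s=r.get_state();print(s['force'],s['eef_pos'],proj(r.camera_model('scene'),s['eef_pos']))
```

```text
[-0.17939618  0.96336873 -0.84609574] [ 0.52085975 -0.08356758  0.0598301 ] [[291.64790108 188.8178116 ]]
```

View pics/z7.png

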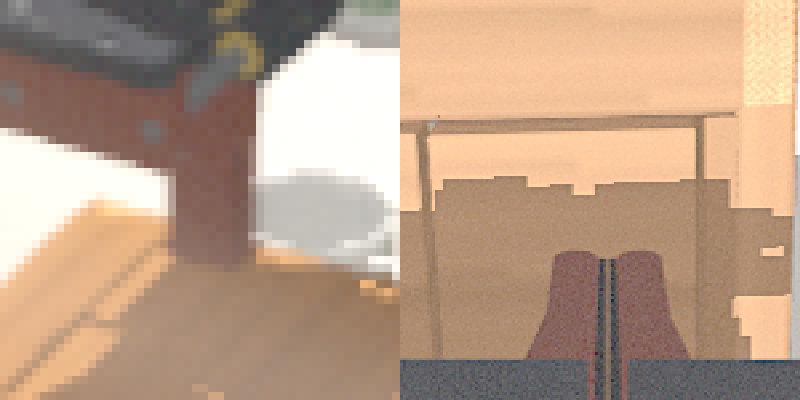

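Still free. The tip is at about row 178 and contact is expected near row 181, so about 9 mm remain.

Call:
step_arm --pt "0 0 0 0 0.05 0 0" --pt "0 0 0 0 0.05 0 0" --pt "0 0 0 0 0.0 0 0"

```text
t: 6.7
eef_pos: [0.521, -0.0837, 0.0557]
orientation: [0.495, -0.507, 0.51, -0.487]
force: [-1.0, -0.8, -0.9]
width: 0.0004
```

Call:
step_arm --pt "0 0 0 0 0.04 0 0" --pt "0 0 0 0 0.0 0 0"

```text
t: 6.9
eef_pos: [0.5209, -0.0837, 0.0539]
orientation: [0.495, -0.507, 0.51, -0.487]
force: [0.2, -0.9, 0.6]
width: 0.0006
```

Call:
step_arm --pt "0 0 0 0 0.04 0 0" --pt "0 0 0 0 0.0 0 0"

```text
t: 7.1
eef_pos: [0.521, -0.0837, 0.0522]
orientation: [0.495, -0.507, 0.51, -0.487]
force: [-0.7, -0.3, -0.3]
width: 0.0005
```

Call:
step_arm --pt "0 0 0 0 0.03 0 0" --pt "0 0 0 0 0.0 0 0"

```text
t: 7.3
eef_pos: [0.521, -0.0837, 0.0509]
orientation: [0.495, -0.507, 0.511, -0.487]
force: [-1.0, 0.4, 1.1]
width: 0.0003
```

Call:
step_arm --pt "0 0 0 0 0.03 0 0" --pt "0 0 0 0 0.0 0 0"

```text
t: 7.5
eef_pos: [0.521, -0.0838, 0.0496]
orientation: [0.495, -0.507, 0.51, -0.487]
force: [0.3, 0.2, -0.2]
width: 0.0001
```

Call:
step_arm --pt "0 0 0 0 0.03 0 0" --pt "0 0 0 0 0.0 0 0"

```text
t: 7.7
eef_pos: [0.5211, -0.0838, 0.0483]
orientation: [0.495, -0.507, 0.511, -0.487]
force: [-0.2, -0.2, -0.4]
width: 0.0005
```

```bash
cat > v.py <<'E'
from h import *
import sys
n=sys.argv[1]
s=r.get_state();print(s['force'],s['eef_pos'],proj(r.camera_model('scene'),s['eef_pos']))
w=save('scene','s'+n)[145:195,265:315,::-1].astype(float)
w=np.clip((w/255)**.5*255*1.1,0,255).astype(np.uint8);a=cv2.resize(w,None,fx=8,fy=8,interpolation=cv2.INTER_NEAREST)
w=save('wrist','w'+n)[150:300,210:360,::-1].astype(float)
w=np.clip((w/255)**.5*255*1.1,0,255).astype(np.uint8);b=cv2.resize(w,(400,400),interpolation=cv2.INTER_NEAREST)
cv2.imwrite('pics/v%s.png'%n,np.hstack([a,b]))
E
python3 v.py 4
```

```text
[-0.15662309 -0.24448039 -0.35876007] [ 0.52108277 -0.08378581  0.04832736] [[291.57999144 192.36255571]]
```

View pics/v4.png

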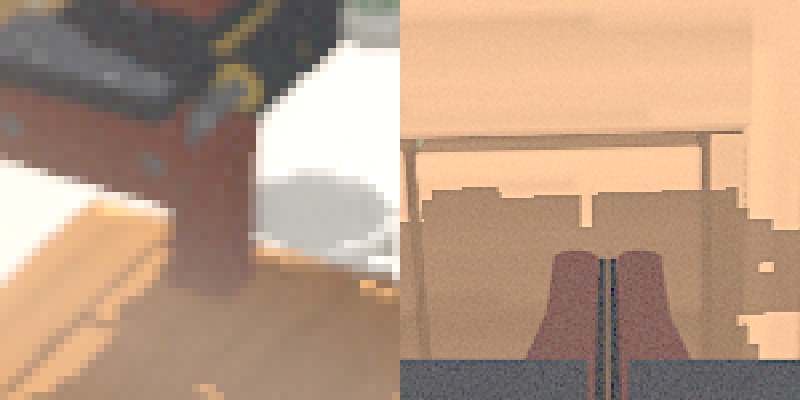

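Call:
step_arm --pt "0 0 0 0 0.03 0 0" --pt "0 0 0 0 0.0 0 0"

```text
t: 8.0
eef_pos: [0.5212, -0.0839, 0.0472]
orientation: [0.495, -0.507, 0.511, -0.487]
force: [-1.2, 0.0, -0.0]
width: 0.0005
```

Call:
step_arm --pt "0 0 0 0 0.03 0 0" --pt "0 0 0 0 0.0 0 0"

```text
t: 8.2
eef_pos: [0.5215, -0.084, 0.0465]
orientation: [0.495, -0.506, 0.511, -0.487]
force: [-0.9, -1.2, -0.1]
width: 0.0005
```

Call:
step_arm --pt "0 0 0 0 0.03 0 0" --pt "0 0 0 0 0.0 0 0"

```text
t: 8.4
eef_pos: [0.5217, -0.084, 0.0467]
orientation: [0.495, -0.506, 0.511, -0.487]
force: [-0.1, -0.2, -0.6]
width: 0.0007
```

Call:
step_arm --pt "0 0 0 0 0.03 0 0" --pt "0 0 0 0 0.0 0 0"

```text
t: 8.6
eef_pos: [0.522, -0.0841, 0.0465]
orientation: [0.495, -0.506, 0.511, -0.488]
force: [0.0, -0.8, -0.7]
width: 0.0004
```

```bash
python3 v.py 5
```

```text
[ 0.04212673 -0.7601275  -0.71169009] [ 0.52199241 -0.08406033  0.04652014] [[291.31924667 192.78928969]]
```

View pics/v5.png

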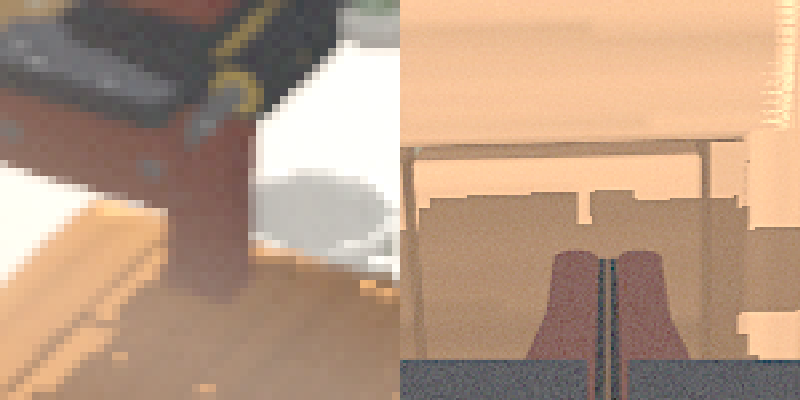

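Run:
```python
from h import *
s=r.get_state();print({k:np.round(v,3).tolist() for k,v in s.items()})
```

```text
{'t': 8.7, 'qpos': [-0.28, 0.426, 1.811, -0.016, 0.903, 1.335], 'dq': [0.0, 0.002, -0.0, 0.002, 0.005, 0.0], 'tau': [-0.093, -45.705, -18.721, -0.05, -0.456, 0.003], 'eef_pos': [0.522, -0.084, 0.046], 'orientation': [0.495, -0.506, 0.511, -0.488], 'force': [-0.718, 0.253, 5.129], 'wrist_torque': [0.082, 0.203, 0.022], 'width': 0.0}
```

Call:
step_arm --pt "0 0 0 0 0 0 0"

```text
t: 8.8
eef_pos: [0.5221, -0.0841, 0.0464]
orientation: [0.495, -0.506, 0.511, -0.488]
force: [-0.0, 0.5, 3.7]
width: 0.0006
```

Call:
step_arm --pt "0 0 0 0 0.03 0 0"

```text
t: 8.9
eef_pos: [0.5222, -0.0841, 0.0462]
orientation: [0.495, -0.506, 0.511, -0.488]
force: [-6.6, 2.2, 27.8]
width: 0.0001
```

Call:
step_arm --pt "0 0 0 0 0.03 0 0"

```text
t: 9.0
eef_pos: [0.5222, -0.0841, 0.0462]
orientation: [0.495, -0.506, 0.511, -0.488]
force: [-5.8, 1.1, 20.8]
width: -0.0
```

Run:
```python
from h import *
s=r.get_state();print({k:np.round(v,3).tolist() for k,v in s.items()})
```

```text
{'t': 9.0, 'qpos': [-0.28, 0.427, 1.811, -0.016, 0.903, 1.335], 'dq': [-0.001, -0.002, 0.001, -0.001, -0.003, -0.0], 'tau': [-0.376, -38.571, -17.955, -0.002, -2.121, 0.006], 'eef_pos': [0.522, -0.084, 0.046], 'orientation': [0.495, -0.506, 0.511, -0.488], 'force': [-5.823, 1.095, 20.838], 'wrist_torque': [0.287, 0.996, 0.039], 'width': -0.0}
```

The force reading only shows during an active push, because a hold row resets the target to the measured pose. Real contact is solid at reported z of about 0.0463 (28 N, no give), and the drawer stayed shut. So square 1 is solid, and flush level reads about 0.0463 on this tool. Next I'll lift and move to square 2.

Call:
step_arm --pt "0 0 0 0 -0.3 0 0" --pt "0 0 0 -0.7 0 0 0" --pt "0 0 0 -0.65 0 0 0" --pt "0 0 0 0 0 0 0"

```text
t: 9.4
eef_pos: [0.5247, -0.0295, 0.0575]
orientation: [0.494, -0.506, 0.512, -0.487]
force: [-0.2, -1.0, 0.1]
width: 0.0002
```

Call:
step_arm --pt "0 0 0 0 0.12 0 0" --pt "0 0 0 0 0.1 0 0" --pt "0 0 0 0 0.03 0 0"

```text
t: 9.7
eef_pos: [0.5245, -0.0308, 0.0461]
orientation: [0.495, -0.506, 0.512, -0.487]
force: [0.1, -0.2, -0.5]
width: 0.0004
```

Call:
step_arm --pt "0 0 0 0 0.03 0 0"

```text
t: 9.8
eef_pos: [0.5243, -0.0314, 0.0443]
orientation: [0.495, -0.506, 0.512, -0.487]
force: [-0.2, 0.7, 1.9]
width: 0.0004
```

Call:
step_arm --pt "0 0 0 0 0.03 0 0"

```text
t: 9.9
eef_pos: [0.5243, -0.0316, 0.043]
orientation: [0.494, -0.506, 0.512, -0.487]
force: [-0.7, 2.3, 2.4]
width: 0.0007
```

Call:
step_arm --pt "0 0 0 0 0.03 0 0"

```text
t: 10.0
eef_pos: [0.5243, -0.0316, 0.0418]
orientation: [0.494, -0.507, 0.512, -0.487]
force: [0.0, 1.9, 2.1]
width: 0.0001
```

Square 2 starts about 2 mm deeper and gives with around 2 N, so this is the catch. I'll press on.

Call:
step_arm --pt "0 0 0 0 0.03 0 0" --pt "0 0 0 0 0.03 0 0"

```text
t: 10.2
eef_pos: [0.5244, -0.0316, 0.0396]
orientation: [0.494, -0.507, 0.512, -0.487]
force: [-0.8, 2.1, 1.9]
width: 0.0008
```

Call:
step_arm --pt "0 0 0 0 0.02 0 0" --pt "0 0 0 0 0 0 0" --pt "0 0 0 0 0 0 0"

```text
t: 10.5
eef_pos: [0.5244, -0.0316, 0.0388]
orientation: [0.494, -0.507, 0.512, -0.487]
force: [-0.4, 1.5, 4.1]
width: 0.0005
```

Run:
```python
from h import *
save('scene','s6');s=r.get_state();print(s['force'],s['eef_pos'],s['t'])
```

```text
[-0.60933563  1.70524995  3.66423899] [ 0.52438897 -0.03166694  0.03880948] 10.55
```

View pics/s6.png

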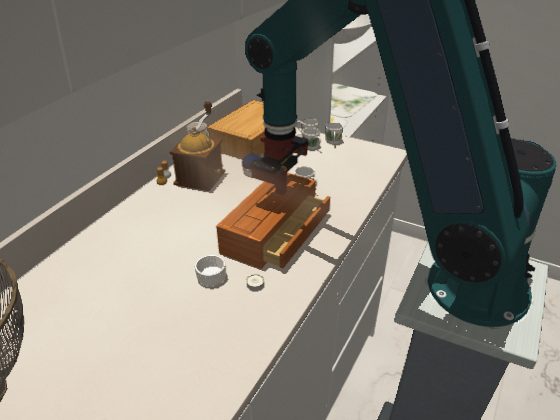

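The drawer has popped out: its front is at about (300,230), clear of the box. I'll lift straight up and draw back to the side, staying well above the drawer.

Call:
step_arm --pt "0 0 0 0 -0.3 0 0" --pt "0 0 0 0 -0.8 0 0" --pt "0 0 0 0 -1 0 0" --pt "0 0 0 0 -1 0 0" --pt "0 0 0 0 -1 0 0" --pt "0 0 0 0 -0.5 0 0" --pt "0 0 0 0.8 0 -0.3 0" --pt "0 0 0 0.9 0 -0.4 0" --pt "0 0 0 0.9 0 -0.4 0" --pt "0 0 0 0.9 0 -0.4 0"

```text
t: 11.55
eef_pos: [0.4601, -0.1705, 0.2401]
orientation: [0.496, -0.501, 0.513, -0.489]
force: [0.1, -0.5, 0.1]
width: 0.0004
```

Call:
step_arm --pt "0 0 0 0.9 0 -0.4 0" --pt "0 0 0 0.9 0 -0.4 0" --pt "0 0 0 0.9 0 -0.4 0" --pt "0 0 0 0 0 0 0" --pt "0 0 0 0 0 0 0"

```text
t: 12.05
eef_pos: [0.4031, -0.2863, 0.2462]
orientation: [0.496, -0.501, 0.517, -0.486]
force: [0.2, 0.2, -0.0]
width: 0.0004
```

Run:
```python
from h import *
save('scene','s7');save('top','t7');s=r.get_state();print(s['force'],s['eef_pos'],s['t'],np.abs(s['dq']).max())
m=r.camera_model('scene');t=r.camera_model('top')
for n in ['ramekin','small_cup','tealight']:
  a=r.pinpoint('scene',n);b=r.pinpoint('top',n)
  print(n,a and a[0]['at'],b and b[0]['at'])
```

```text
[-0.45441023 -0.1901994  -0.16491262] [ 0.40373301 -0.28554125  0.24611793] 12.15 0.021278053858292716
ramekin [210.6, 276.6] [203.0, 187.1]
small_cup [305.1, 188.6] [390.6, 201.0]
tealight [254.3, 284.6] [214.0, 233.3]
```

View pics/s7.png

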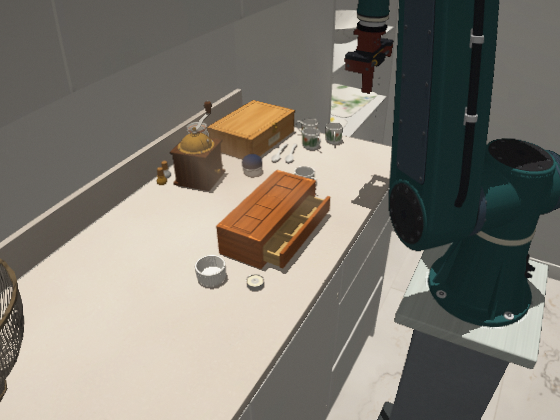

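View pics/t7.png

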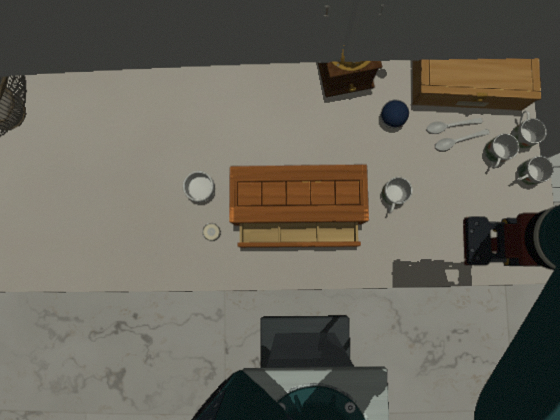

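The drawer is fully out, with its front at about (298,244) in the top view. The ramekin, cup and tealight are where they started, and the arm is clear. I'll hand it in.

```bash
python3 -c "
from bench import r
print(r.close_job())"
```

```text
the job is handed in; nothing more can be done
None
```

The drawer is open and the job is handed in, at about 12 s of the 45 s allowed. I felt two of the five squares:

- **Square at y = -102 mm:** it was solid and did not give under a push of about 28 N.
- **Square at y = -51 mm:** this was the catch. It lay about 2 mm deeper and sank on its spring at 2 to 4 N. The drawer popped out, and I lifted straight up and drew the arm back to the side.

**Last checks:** the scene and top pictures show the drawer out. The ramekin, cup and tealight are where they started, to within the network's few pixels. The tool reads no force and the arm stands clear.

**What disagreed:** the closed fingertips met the box top at a reported TCP height of 46 mm, not the expected 85 mm. The camera pictures also showed the fingers ending about 33 mm short of the TCP. I did not find the cause; I found the surface by touch and compared the second square's depth with the first.

The scene-camera and wrist-camera estimates of the panel centre also differed by about 4 to 5 mm. That was small enough for 49 mm squares.

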